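# Balance the centrifuge rotor

### The arm

A 6-joint arm with a two-finger parallel gripper is mounted at the origin on a cart in front of the work surface, level with it; the furniture and walls round the work are solid. World frame = base frame: x ahead of the robot, y to its left, z up, the work surface at z = 0. Lengths are in m, angles in rad, forces in N, time in s.
With the tool pointing down it reaches from about 0.375 to 0.9 m from the base axis. Payload 3.1 kg.
Tool frame: the origin (TCP) lies on the centre line of the jaws, within the pads' length; the fingertips stand 14 mm ahead of it and the grasp point (between the pads) lies 5 mm behind it; z points along the fingers, y is the line along which they close (so a half turn about z gives the same grasp; the last joint's range is limited). The gripper opens to 87 mm and grips with 3 to 60 N. Pads are 19 mm wide; open, the fingers measure 117 mm over their backs; the gripper's body (75 mm by 190 mm) begins 51 mm behind the grasp point.
Start: joints at [1.077, 0.527, 1.433, -0, 1.181, -0.178], TCP at [0.194, 0.594, 0.237] pointing down, gripper open.
Joint ranges: [-3.08, 3.08], [-0.75, 2.2], [0.22, 2.44], [-1.43, 4.57], [0, 2.65], [-2.85, 2.85]. Speed limits (rad/s): [2.79, 2.79, 3.14, 3.14, 3.14, 3.14].

### API

Orientations are given as a unit quaternion [x, y, z, w].
In Python, from rig import robot gives the robot as it stands.
- The arm moves only by the tool move_arm, never from a script. Its argument "commands" is a list of rows, each an object with "hand": the finger opening in cm, from 0 to 8.7; "travel": the shift along the tool's x, y, z in cm, a list of three; "twist": the turn, a rotation vector about the tool's x, y, z in degrees, a list of three. In form: [{"hand": hand, "travel": [dx, dy, dz], "twist": [wx, wy, wz]}, ...]. A call has 1 to 5 rows; each row shifts and turns the commanded pose from where the row before left it, along the tool's axes as they then stand; what a row does not reach is not made up. A row lasts 1/12 s, in which the tool goes at most 41.7 mm and 7.16 degrees, less where a joint would pass 70% of its speed; a pose out of reach is approached as far as the arm can. A call is refused whole if a number of a shift passes 4.17 or a number of a turn 7.16, either way. A call with a gripper value outside its range is refused whole. The fingers move at their own pace and stop on an object; "force" is the grip in N (left out, the last holds). Time passes only in rows, so rows that do not move let the fingers close. It gives the time, the measured TCP pose, the force, the opening and the grip force at its end, in the units of the state.
- robot.get_obs(): the state, without advancing time (a new reading comes with each control period).
- robot.camera(name): name is "side" or "top"; returns a dict with "frame" (400x640x3 uint8, red, green, blue), "fov_y" (degrees; the focal length in pixels is half the picture's height over the tangent of half this angle, whatever the lens; pixels are square), "cx", "cy" (the principal point, pixels), "extrinsics" (4x4, takes a point from camera to world coordinates). Camera axes: x right, y down, z forward; pixel columns grow to the right and rows downward; lengths in m; the calibration is good to about 2 mm. A picture is of the moment at which its call begins. There is no depth.
- robot.hand_in(): hands the job in; it is judged then, once.
The state is a dict: "time": time; "q": joint angles; "joint_velocities": joint speeds; "joint_torque": joint torques, N m; "position": TCP position; "tool_rot": TCP orientation; "ft_force": force on the tool from outside, world axes, zero at the start; "moment": the same for the moment, N m; "grip_width": finger opening in m; "grip_force": force on a finger pad.
Only numpy, scipy, OpenCV 4.12 (cv2) and the standard library are available. Lean on these libraries where they do the work, as an engineer would, in place of code of your own. Each camera call takes 0.05 s, during which the arm holds its last target. There are 200 camera calls.

### The job

The rotor was loaded out of balance: rearrange the vessels so that in every pair of opposite pockets stand two vessels of the same kind, facing each other straight across the hub, with all six fully down in the rotor's pockets at the end. All pockets are full, so park a vessel upright in the empty rack or on the free worktop while you change the others round; never lay a vessel down or tip it over, and leave the timer and the sample jar alone.

Things in the scene. Friction and masses are not known exactly. Their poses are not given: they have to be found in the camera images.
- tall_bottle_1: One of two alike tall milky-white plastic centrifuge bottles, 112 mm high, 100 g: straight body 34 mm in diameter, wide closed screw cap 36 mm in diameter, the top 18 mm. Flat foot, edge bevelled (25 mm across at the bottom, full width 4.5 mm up). Origin: centre of the underside; z is its axis; round, yaw means nothing.
- neck_bottle_1: One of two alike narrow-necked milky-white plastic centrifuge bottles, 102 mm high, 80 g: body 34 mm in diameter up to 58 mm, sloping in to an 18 mm neck, small screw cap 22 mm in diameter, the top 22 mm. Flat foot, edge bevelled (25 mm across at the bottom, full width 4.5 mm up). Origin: centre of the underside; z is its axis; round, yaw means nothing.
- squat_jar_1: One of two alike short milky-white plastic centrifuge jars, 84 mm high, 65 g: body 34 mm in diameter, wide screw cap 38 mm in diameter, the top 18 mm, in its middle a dark sunken rubber disc of 24 mm. Flat foot, edge bevelled (25 mm across at the bottom, full width 4.5 mm up). Origin: centre of the underside; z is its axis; round, yaw means nothing.
- tall_bottle_2: One of two alike tall milky-white plastic centrifuge bottles, 112 mm high, 100 g: straight body 34 mm in diameter, wide closed screw cap 36 mm in diameter, the top 18 mm. Flat foot, edge bevelled (25 mm across at the bottom, full width 4.5 mm up). Origin: centre of the underside; z is its axis; round, yaw means nothing.
- neck_bottle_2: One of two alike narrow-necked milky-white plastic centrifuge bottles, 102 mm high, 80 g: body 34 mm in diameter up to 58 mm, sloping in to an 18 mm neck, small screw cap 22 mm in diameter, the top 22 mm. Flat foot, edge bevelled (25 mm across at the bottom, full width 4.5 mm up). Origin: centre of the underside; z is its axis; round, yaw means nothing.
- squat_jar_2: One of two alike short milky-white plastic centrifuge jars, 84 mm high, 65 g: body 34 mm in diameter, wide screw cap 38 mm in diameter, the top 18 mm, in its middle a dark sunken rubber disc of 24 mm. Flat foot, edge bevelled (25 mm across at the bottom, full width 4.5 mm up). Origin: centre of the underside; z is its axis; round, yaw means nothing.
- rotor: Fixed metal centrifuge rotor on a stand, 222 mm across. Six upright pockets round the hub, axes 80 mm from the rotor's axis, every 60 deg, the first along its +x. Bore 40 mm, mouth flared to 52 mm, rim 68 mm and floor 23 mm above the worktop; hub rises to 69 mm. Every vessel fits every pocket; at the start all are full, no vessel faces its own kind. Origin: rotor axis at worktop height; z up.
- rack: White plastic rack, a fixed block 64 x 172 x 46 mm with three empty upright bores in a row along its y, at -54, 0 and +54 mm: 40 mm in diameter, mouth bevelled, 34 mm deep (floor 12 mm above the worktop). Origin: centre of the underside; z up.
- timer: Bystander: white bench timer lying flat, 62 x 62 x 20 mm; origin at the centre of its underside. Leave it alone.
- sample_jar: Bystander: sample jar with black screw lid, 55 mm in diameter, 90 mm high; origin at the centre of its underside. Leave it alone.
Not all that is in view belongs to the job. What is shaped like the tall_bottle_2 but yellow is not meant.

How it is judged:
At the end, for the whole second after the job is handed in: Each of the six vessels stands in a pocket of the rotor: its underside within 5 mm of the pocket floor's height, its axis 72 to 88 mm from the rotor's axis, leaning less than 0.2 rad, at rest (under 20 mm/s); and the two vessels of each kind are more than 150 mm apart, that is, in opposite pockets (z of tall_bottle_1 in the frame of rotor between 0.018 and 0.028 m and horizontal distance between tall_bottle_1 and rotor between 0.072 and 0.088 m and angle between each of tall_bottle_1, neck_bottle_1, squat_jar_1, neck_bottle_2, squat_jar_2, tall_bottle_2's own z axis and vertical below 0.2 rad and linear speed of each of tall_bottle_1, neck_bottle_1, squat_jar_1, neck_bottle_2, squat_jar_2, tall_bottle_2 below 0.02 m/s and z of neck_bottle_1 in the frame of rotor between 0.018 and 0.028 m and horizontal distance between neck_bottle_1 and rotor between 0.072 and 0.088 m and z of squat_jar_1 in the frame of rotor between 0.018 and 0.028 m and horizontal distance between squat_jar_1 and rotor between 0.072 and 0.088 m and z of neck_bottle_2 in the frame of rotor between 0.018 and 0.028 m and horizontal distance between neck_bottle_2 and rotor between 0.072 and 0.088 m and z of squat_jar_2 in the frame of rotor between 0.018 and 0.028 m and horizontal distance between squat_jar_2 and rotor between 0.072 and 0.088 m and z of tall_bottle_2 in the frame of rotor between 0.018 and 0.028 m and horizontal distance between tall_bottle_2 and rotor between 0.072 and 0.088 m and horizontal distance between tall_bottle_1 and tall_bottle_2 above 0.15 m and horizontal distance between neck_bottle_1 and neck_bottle_2 above 0.15 m and horizontal distance between squat_jar_1 and squat_jar_2 above 0.15 m); the robot touches nothing.
It fails at once if a vessel was tipped over or laid down (leaned more than 45 degrees) (angle between any of tall_bottle_1, neck_bottle_1, squat_jar_1, neck_bottle_2, squat_jar_2, tall_bottle_2's own z axis and vertical above 0.785 rad).
It fails at once if the timer or the sample jar was displaced by more than 3 cm (distance of any of timer, sample_jar from where it was at the start of the episode above 0.03 m).
It also fails if it takes over 88 s, if anything falls off the work surface, if the arm or the gripper's body presses on something with over 40 N, if the wrist force passes 120 N, or if a joint passes its speed limit or range.

## Working session

There is one attempt and no reset: what is moved stays moved. The work goes in short steps, Python scripts to look and compute and a tool call to move; the robot and the scene stay as the last step left them, time stands still between calls to the robot, and variables do not carry over. Pictures are saved under pics/ and viewed, at most 14 in all, crops included, and the job is handed in when it is done.

Besides the shell and the picture viewer there is one more tool, called after ">>>" as name(argument=value, ...), one argument or row to a line, values as JSON. move_arm: Moves the arm, as the interface text tells. Its arguments: {"type":"object","properties":{"commands":{"type":"array"},"force":{"type":"number"}},"required":["commands"]}

```bash
ls; mkdir -p pics; python3 - <<'E'
from rig import robot
import cv2,numpy as np
for n in("side","top"):
    c=robot.camera(n); cv2.imwrite(f"pics/{n}0.png",c["frame"][:,:,::-1])
    print(n,c["fov_y"],c["cx"],c["cy"],np.round(c["extrinsics"],4).tolist())
o=robot.get_obs();print(o)
E
```

```text
pics
side 42.518925959337224 324.1368357623369 201.16915613327214 [[0.9447, -0.2351, 0.2287, 0.1976], [-0.3272, -0.627, 0.707, -0.9893], [-0.0228, -0.7427, -0.6692, 0.9219], [0.0, 0.0, 0.0, 1.0]]
top 48.78686356359691 319.1671838472971 197.60597582504775 [[-0.02, -0.985, 0.1713, 0.2578], [-0.9997, 0.0175, -0.016, -0.0294], [0.0128, -0.1716, -0.9851, 1.5088], [0.0, 0.0, 0.0, 1.0]]
{'time': 0.1, 'q': array([ 1.07649347e+00,  5.28377132e-01,  1.43377929e+00, -1.93258913e-05,
        1.18141220e+00, -1.78490002e-01]), 'joint_velocities': array([-0.00020925, -0.00237363, -0.00271351,  0.00272226,  0.00151406,
       -0.00117314]), 'joint_torque': array([-7.87905883e-04, -4.40985024e+01, -1.77149910e+01,  6.34404388e-02,
        5.34057396e-02, -4.33777336e-05]), 'position': array([0.19378089, 0.59352723, 0.23566543]), 'tool_rot': array([ 1.57247317e-01,  9.87558760e-01, -9.35556719e-04, -3.17685946e-04]), 'ft_force': array([-0.93770248,  0.07011558,  0.17941041]), 'moment': array([0.05288097, 0.03106715, 0.01286609]), 'grip_force': 0.0, 'grip_width': 0.08697098308843261}
```

View pics/side0.png

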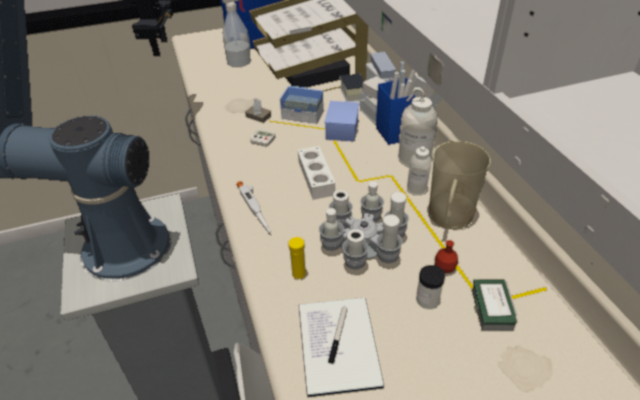

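View pics/top0.png

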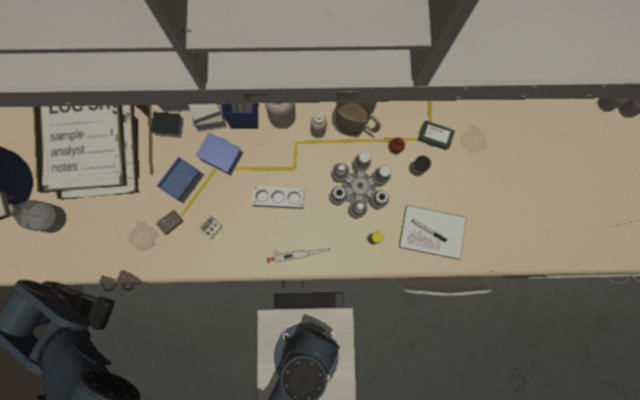

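The side view shows the rotor at about (360,230) and the rack at (317,172). In the top view the rotor is at about (360,184) and the rack at (278,197). I'll crop the rotor and rack closer.

```bash
cat > h.py <<'E'
import numpy as np,cv2
from rig import robot
def cam(n):
    c=robot.camera(n); return c
def P(c):
    f=200/np.tan(np.radians(c["fov_y"]/2)); return f,c["cx"],c["cy"],np.array(c["extrinsics"])
def ray(c,u,v):
    f,cx,cy,E=P(c); d=E[:3,:3]@np.array([(u-cx)/f,(v-cy)/f,1]); return E[:3,3],d/np.linalg.norm(d)
def onz(c,u,v,z):
    o,d=ray(c,u,v); return o+d*(z-o[2])/d[2]
def proj(c,p):
    f,cx,cy,E=P(c); q=E[:3,:3].T@(np.asarray(p,float)-E[:3,3]); return np.array([cx+f*q[0]/q[2],cy+f*q[1]/q[2]])
def tri(c1,p1,c2,p2):
    o1,d1=ray(c1,*p1);o2,d2=ray(c2,*p2)
    t=np.linalg.lstsq(np.c_[d1,-d2],o2-o1,rcond=None)[0]
    a,b=o1+t[0]*d1,o2+t[1]*d2; return (a+b)/2,np.linalg.norm(a-b)
E
python3 - <<'E'
from h import *
s,t=cam("side"),cam("top")
def crop(c,x0,y0,w,h,k):
    return cv2.resize(c["frame"][y0:y0+h,x0:x0+w,::-1],None,fx=k,fy=k,interpolation=cv2.INTER_CUBIC)
cv2.imwrite("pics/s1.png",crop(s,290,140,130,140,4.2857))
cv2.imwrite("pics/t1.png",crop(t,245,145,155,80,5))
E
```

```text
(no output)
```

View pics/s1.png

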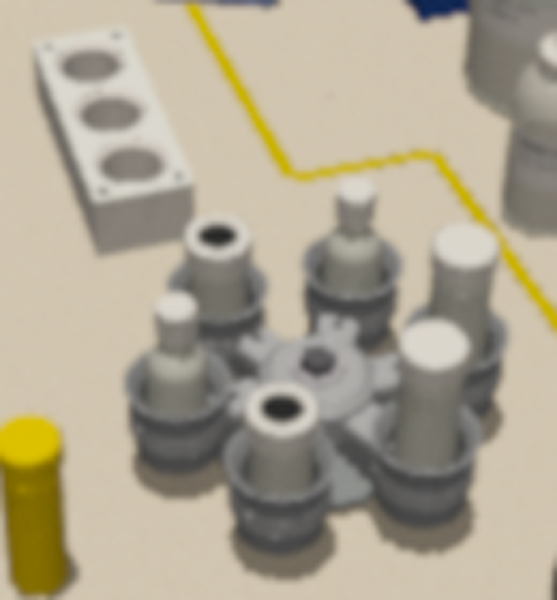

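View pics/t1.png

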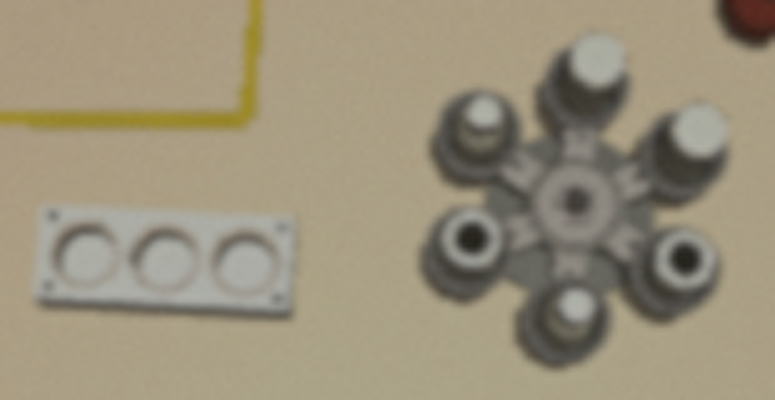

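The crops show the pockets clockwise in the top view:

| Pocket | Position | Vessel |
|---|---|---|
| A | top | tall |
| B | upper right | tall |
| C | lower right | squat |
| D | bottom | neck |
| E | lower left | squat |
| F | upper left | neck |

Plan (4 moves): D neck to the rack, B tall to D, C squat to B, then the parked neck to C. Next I'll measure.

```bash
cat > m.py <<'E'
from h import *
def blob(c,u,v,dark,r=9,th=None):
    """centre of the dark / bright blob round a seed pixel (8x upsampled, threshold midway)"""
    g=cv2.cvtColor(c["frame"],cv2.COLOR_RGB2GRAY); k=8
    x0,y0=int(u)-r,int(v)-r
    w=cv2.resize(g[y0:y0+2*r+1,x0:x0+2*r+1],None,fx=k,fy=k,interpolation=cv2.INTER_CUBIC)
    if dark: w=255-w
    sx,sy=int((u-x0+.5)*k),int((v-y0+.5)*k)
    ctr=np.median(w[sy-6:sy+7,sx-6:sx+7]); t=th*ctr if th else (ctr+np.median(w))/2
    n,l,st,ce=cv2.connectedComponentsWithStats((w>t).astype(np.uint8))
    i=l[sy,sx]; return np.array([(ce[i][0]+.5)/k-.5+x0,(ce[i][1]+.5)/k-.5+y0]),(st[i][2]/k,st[i][3]/k)
S=lambda x,y:(290+x/4.2857,140+y/4.2857)
T=lambda x,y:(245+x/5,145+y/5)
E
python3 - <<'E'
from m import *
s,t=cam("side"),cam("top")
seeds={"hub":((317,360),(575,200),1,None),"C":((282,407),(685,258),1,None),"E":((216,235),(470,238),1,None),
"A":((466,245),(597,60),0,.93),"B":((434,345),(698,130),0,.93),"D":((176,305),(572,308),0,.9),"F":((356,192),(484,113),0,.9)}
for k,(a,b,dk,th) in seeds.items():
    pa,wa=blob(s,*S(*a),dk,th=th);pb,wb=blob(t,*T(*b),dk,th=th)
    p,e=tri(s,pa,t,pb); print(k,pa.round(1),wa,pb.round(1),wb,(p*1000).round(1),"gap",round(e*1000,1))
for i,(a,b) in enumerate([((90,65),(87,255)),((110,113),(165,259)),((132,164),(246,262))]):
    pa,wa=blob(s,*S(*a),1,th=.93);pb,wb=blob(t,*T(*b),0,th=.9)
    print("bore",i,onz(s,*S(*a),.046).round(4),onz(t,*T(*b),.046).round(4))
# rack top: corner seeds in both crops
for a,b in [((36,43),(38,207)),((128,30),(38,300)),((190,183),(293,309)),((97,208),(297,215))]:
    print("corner",S(*a),onz(s,*S(*a),.046).round(4),T(*b),onz(t,*T(*b),.046).round(4))
E
```

```text
hub [363.7 224.1] (np.float64(8.375), np.float64(7.25)) [359.9 184.8] (np.float64(4.75), np.float64(5.125)) [ 551.7 -190.4   61.7] gap 2.4
C [355.3 234.8] (np.float64(8.5), np.float64(5.25)) [381.6 196.3] (np.float64(5.375), np.float64(5.625)) [ 503.9 -254.8  104.3] gap 2.4
E [340.3 194.6] (np.float64(7.75), np.float64(4.375)) [338.9 192.3] (np.float64(5.375), np.float64(5.125)) [ 519.8 -116.8  104.5] gap 2.6
A [398.  196.1] (np.float64(14.0), np.float64(10.5)) [364.6 155.9] (np.float64(10.875), np.float64(9.25)) [ 631.  -201.   134.7] gap 1.1
B [390.8 219.9] (np.float64(14.25), np.float64(9.875)) [386.7 171.4] (np.float64(13.375), np.float64(14.75)) [ 579.5 -269.8  137.8] gap 4.5
D [325.9 209.7] (np.float64(13.0), np.float64(19.0)) [360.  205.6] (np.float64(5.125), np.float64(4.875)) [ 466.4 -180.   128.8] gap 6.8
F [374.  185.2] (np.float64(19.0), np.float64(15.0)) [341.4 167. ] (np.float64(4.875), np.float64(4.375)) [ 601.9 -126.8  116.8] gap 5.0
bore 0 [0.5258 0.1329 0.046 ] [0.5211 0.1377 0.046 ]
bore 1 [0.522  0.0797 0.046 ] [0.5174 0.0853 0.046 ]
bore 2 [0.5186 0.0259 0.046 ] [0.5144 0.0309 0.046 ]
corner (298.40002800009336, 150.03336677788926) [0.4995 0.1691 0.046 ] (252.6, 186.4) [0.5546 0.1708 0.046 ]
corner (319.8667662225541, 147.00002333341112) [0.5618 0.161  0.046 ] (252.6, 205.0) [0.491  0.1704 0.046 ]
corner (334.3334811116037, 182.70014233380778) [ 0.5462 -0.0043  0.046 ] (303.6, 206.8) [ 4.818e-01 -3.000e-04  4.600e-02]
corner (312.63340877802926, 188.53349511165038) [ 0.4849 -0.0066  0.046 ] (304.4, 188.0) [ 0.546  -0.0039  0.046 ]
```

```bash
python3 - <<'E'
from m import *
from scipy.optimize import least_squares
s,t=cam("side"),cam("top")
A=dict(A=(631,-201),B=(579.5,-269.8),C=(503.9,-254.8),E=(519.8,-116.8))
o=dict(A=0,B=-1,C=-2,D=-3,E=-4,F=-5)
for k,uv in dict(D=(360,205.6),F=(341.4,167.0)).items(): A[k]=onz(t,*uv,.125)[:2]*1000
f=lambda p:np.concatenate([np.array([p[0]+80*np.cos(p[2]+o[k]*np.pi/3),p[1]+80*np.sin(p[2]+o[k]*np.pi/3)])-A[k] for k in A])
r=least_squares(f,[550,-191,0]);print(r.x.round(3),{k:v.round(1) for k,v in zip(A,r.fun.reshape(-1,2))})
for k in "ABCDEF":print(k,(r.x[:2]+80*np.array([np.cos(r.x[2]+o[k]*np.pi/3),np.sin(r.x[2]+o[k]*np.pi/3)])).round(1))
# rack bores: half-pixel-corrected seeds, triangulated
for a,b in [((90,65),(87,255)),((110,113),(165,259)),((132,164),(246,262))]:
    p,e=tri(s,np.array(S(*a))-.38,t,np.array(T(*b))-.4);print((p*1000).round(1),round(e*1000,1))
q=robot.get_obs();print(q["time"],q["position"])
E
```

```text
[ 5.50319e+02 -1.91511e+02 -1.26000e-01] {'A': array([-1.3, -0.6]), 'B': array([1.8, 4.5]), 'C': array([-2. , -0.4]), 'E': array([-0.5, -1. ]), 'D': array([ 0.6, -0.3]), 'F': array([ 1.3, -2.2])}
A [ 629.7 -201.6]
B [ 581.3 -265.3]
C [ 501.9 -255.2]
D [ 471.  -181.5]
E [ 519.3 -117.8]
F [ 598.7 -127.8]
[524.8 139.2  42.7] 3.4
[521.3  86.7  41.8] 3.5
[518.   32.1  42.2] 3.0
0.4 [0.19402416 0.594028   0.23640919]
```

>>> move_arm(
  commands=[
    {"hand": 4.8,"travel": [-3,0,0],"twist": [0,0,-6]},
    {"hand": 4.8,"travel": [-3,0,0],"twist": [0,0,-6]},
    {"hand": 4.8,"travel": [-3,0,0],"twist": [0,0,-6.1]},
    {"hand": 4.8,"travel": [-3,-2,0],"twist": [0,0,0]},
    {"hand": 4.8,"travel": [-3,-2,0],"twist": [0,0,0]},
  ],
  force=12,
)

```text
time: 0.82
position: [0.343, 0.5353, 0.2365]
tool_rot: [-0.001, 1.0, 0.0, 0.0]
ft_force: [-0.2, 0.6, -0.3]
grip_width: 0.0613
grip_force: 0.0
```

>>> move_arm(
  commands=[
    {"hand": 4.8,"travel": [-1,-3.8,0],"twist": [0,0,0]},
    {"hand": 4.8,"travel": [-1,-3.8,0],"twist": [0,0,0]},
    {"hand": 4.8,"travel": [-1,-3.8,0],"twist": [0,0,0]},
    {"hand": 4.8,"travel": [-1,-3.8,0],"twist": [0,0,0]},
    {"hand": 4.8,"travel": [-1,-3.8,0],"twist": [0,0,0]},
  ],
)

```text
time: 1.23
position: [0.392, 0.3436, 0.2367]
tool_rot: [-0.0, 1.0, 0.0, 0.0]
ft_force: [1.2, -0.4, 0.5]
grip_width: 0.0484
grip_force: 0.0
```

>>> move_arm(
  commands=[
    {"hand": 4.8,"travel": [-1,-3.8,0],"twist": [0,0,0]},
    {"hand": 4.8,"travel": [-1,-3.8,0],"twist": [0,0,0]},
    {"hand": 4.8,"travel": [-1,-3.8,0],"twist": [0,0,0]},
    {"hand": 4.8,"travel": [0,-3.8,0],"twist": [0,0,0]},
    {"hand": 4.8,"travel": [0,-3.8,0],"twist": [0,0,0]},
  ],
)

```text
time: 1.65
position: [0.4224, 0.1535, 0.2369]
tool_rot: [-0.0, 1.0, 0.0, 0.001]
ft_force: [0.6, 0.3, -0.2]
grip_width: 0.0479
grip_force: 0.0
```

>>> move_arm(
  commands=[
    {"hand": 4.8,"travel": [-1,-3.8,0],"twist": [0,0,0]},
    {"hand": 4.8,"travel": [-1,-3.8,0],"twist": [0,0,0]},
    {"hand": 4.8,"travel": [-1,-3.8,0],"twist": [0,0,0]},
    {"hand": 4.8,"travel": [-1,-3.8,0],"twist": [0,0,0]},
    {"hand": 4.8,"travel": [-1,-3.8,0],"twist": [0,0,0]},
  ],
)

```text
time: 2.07
position: [0.472, -0.0367, 0.2369]
tool_rot: [0.0, 1.0, -0.0, 0.0]
ft_force: [1.2, -0.4, 0.7]
grip_width: 0.0484
grip_force: 0.0
```

>>> move_arm(
  commands=[
    {"hand": 4.8,"travel": [0.1,-3.6,0],"twist": [0,0,0]},
    {"hand": 4.8,"travel": [0,-3.6,0],"twist": [0,0,0]},
    {"hand": 4.8,"travel": [0,-3.6,0],"twist": [0,0,0]},
    {"hand": 4.8,"travel": [0,-3.6,3.5],"twist": [0,0,0]},
    {"hand": 4.8,"travel": [0,0,4.0],"twist": [0,0,0]},
  ],
)

```text
time: 2.48
position: [0.4756, -0.1808, 0.1704]
tool_rot: [0.002, 1.0, -0.005, 0.007]
ft_force: [1.1, 0.7, -0.0]
grip_width: 0.0483
grip_force: 0.0
```

```bash
cat > crop.py <<'E'
import sys
from m import *
name,x0,y0,w,h,k=sys.argv[1],*map(int,sys.argv[2:6]),float(sys.argv[6])
c=cam(name); o=robot.get_obs(); cv2.imwrite(sys.argv[7],cv2.resize(c["frame"][y0:y0+h,x0:x0+w,::-1],None,fx=k,fy=k,interpolation=cv2.INTER_CUBIC))
print(o["time"],o["position"].round(4),"tip px",proj(c,o["position"]-[0,0,.014]).round(1))
E
python3 crop.py side 290 110 130 140 4.2857 pics/s2.png
```

```text
2.5333 [ 0.4688 -0.1745  0.1605] tip px [327.4 201.8]
```

View pics/s2.png

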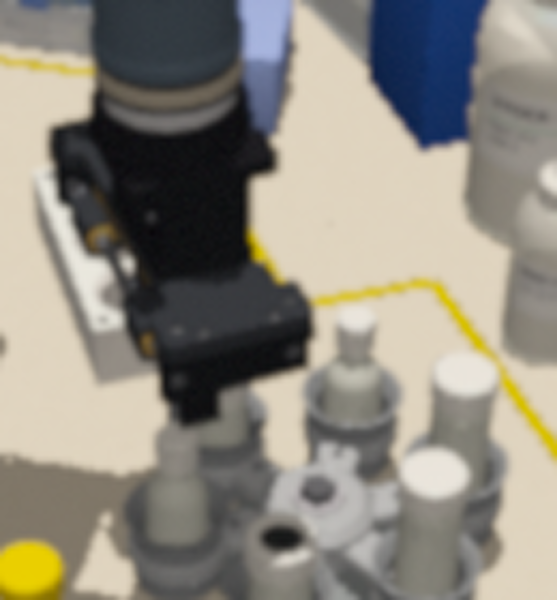

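>>> move_arm(
  commands=[
    {"hand": 4.8,"travel": [0,0,0],"twist": [0,0,0]},
    {"hand": 4.8,"travel": [0,0,0],"twist": [0,0,0]},
  ],
)

```text
time: 2.7
position: [0.4705, -0.1721, 0.1677]
tool_rot: [-0.0, 1.0, 0.001, -0.001]
ft_force: [0.4, 0.7, 1.2]
grip_width: 0.0483
grip_force: 0.0
```

```bash
python3 - <<'E'
from m import *
s,t=cam("side"),cam("top")
for n,p in dict(hubpred=(.5503,-.1915,.069),D=(.471,-.1815,.125),B=(.5813,-.2653,.135),C=(.5019,-.2552,.107)).items():
    print(n,proj(s,p).round(1),((proj(s,p)-[290,110]+.5)*4.2857-.5).round(0),proj(t,p).round(1))
E
```

```text
hubpred [362.9 222.5] [314. 484.] [360.5 184.4]
D [329.5 210.5] [171. 432.] [360.1 205.4]
B [389.7 219.6] [429. 471.] [385.3 170.4]
C [354.  234.5] [276. 535.] [381.9 196.4]
```

>>> move_arm(
  commands=[
    {"hand": 4.8,"travel": [0,-0.9,0],"twist": [0,0,0]},
    {"hand": 4.8,"travel": [0,0,2.0],"twist": [0,0,0]},
    {"hand": 4.8,"travel": [0,0,2.0],"twist": [0,0,0]},
    {"hand": 4.8,"travel": [0,0,1.8],"twist": [0,0,0]},
    {"hand": 4.8,"travel": [0,0,0],"twist": [0,0,0]},
  ],
)

```text
time: 3.22
position: [0.4703, -0.181, 0.1087]
tool_rot: [-0.001, 1.0, 0.001, -0.001]
ft_force: [-0.6, 0.6, -0.2]
grip_width: 0.0476
grip_force: 0.0
```

>>> move_arm(
  commands=[
    {"hand": 1.6,"travel": [0,0,0],"twist": [0,0,0]},
    {"hand": 1.6,"travel": [0,0,0],"twist": [0,0,0]},
    {"hand": 1.6,"travel": [0,0,0],"twist": [0,0,0]},
    {"hand": 1.6,"travel": [0,0,0],"twist": [0,0,0]},
    {"hand": 1.6,"travel": [0,0,0],"twist": [0,0,0]},
  ],
  force=15,
)

```text
time: 3.63
position: [0.4714, -0.1819, 0.1105]
tool_rot: [-0.0, 1.0, -0.001, 0.001]
ft_force: [0.1, -0.5, 0.5]
grip_width: 0.0226
grip_force: 0.0
```

>>> move_arm(
  commands=[
    {"hand": 1.6,"travel": [0,0,0],"twist": [0,0,0]},
    {"hand": 1.6,"travel": [0,0,0],"twist": [0,0,0]},
    {"hand": 1.6,"travel": [0,0,-1],"twist": [0,0,0]},
    {"hand": 1.6,"travel": [0,0,-2],"twist": [0,0,0]},
    {"hand": 1.6,"travel": [0,0,-2],"twist": [0,0,0]},
  ],
)

```text
time: 4.05
position: [0.4699, -0.181, 0.1597]
tool_rot: [0.0, 1.0, 0.001, -0.001]
ft_force: [1.5, -0.1, -1.1]
grip_width: 0.0208
grip_force: 15.0
```

>>> move_arm(
  commands=[
    {"hand": 1.6,"travel": [0,0,-2.5],"twist": [0,0,0]},
    {"hand": 1.6,"travel": [0,0,-2.5],"twist": [0,0,0]},
    {"hand": 1.6,"travel": [0,0,-2],"twist": [0,0,0]},
    {"hand": 1.6,"travel": [0,1,0],"twist": [0,0,0]},
    {"hand": 1.6,"travel": [0,2,0],"twist": [0,0,0]},
  ],
)

```text
time: 4.47
position: [0.4718, -0.1529, 0.2309]
tool_rot: [0.001, 1.0, -0.001, 0.002]
ft_force: [0.2, -0.1, -1.5]
grip_width: 0.0207
grip_force: 15.0
```

```bash
python3 crop.py side 290 90 130 140 4.2857 pics/s3.png
```

```text
4.5167 [ 0.4694 -0.1474  0.2296] tip px [323.  170.6]
```

View pics/s3.png

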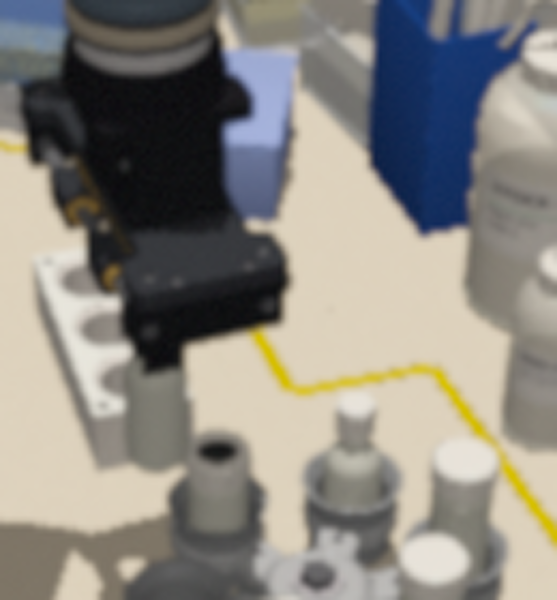

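The neck bottle hangs upright in the gripper; its foot is at about crop (158,460), and bore 2 of the rack shows at (120,380).

>>> move_arm(
  commands=[
    {"hand": 1.6,"travel": [-0.9,2.5,0],"twist": [0,0,0]},
    {"hand": 1.6,"travel": [-0.9,3.5,0],"twist": [0,0,0]},
    {"hand": 1.6,"travel": [-0.9,3.5,0],"twist": [0,0,0]},
    {"hand": 1.6,"travel": [-0.9,3.5,0],"twist": [0,0,0]},
    {"hand": 1.6,"travel": [-0.9,3.0,0],"twist": [0,0,0]},
  ],
)

```text
time: 4.93
position: [0.5145, 0.0112, 0.2284]
tool_rot: [-0.0, 1.0, 0.001, -0.002]
ft_force: [0.5, 0.2, -0.7]
grip_width: 0.0205
grip_force: 15.0
```

>>> move_arm(
  commands=[
    {"hand": 1.6,"travel": [0,2.0,0],"twist": [0,0,0]},
    {"hand": 1.6,"travel": [0,0,1],"twist": [0,0,0]},
    {"hand": 1.6,"travel": [0,0,2.5],"twist": [0,0,0]},
    {"hand": 1.6,"travel": [0,0,2.5],"twist": [0,0,0]},
    {"hand": 1.6,"travel": [0,0,0],"twist": [0,0,0]},
  ],
)

```text
time: 5.35
position: [0.5113, 0.029, 0.1648]
tool_rot: [-0.0, 1.0, 0.001, -0.006]
ft_force: [-0.8, 0.1, -1.7]
grip_width: 0.0206
grip_force: 15.0
```

```bash
python3 crop.py side 270 70 110 140 4.2857 pics/s4.png
```

```text
5.4 [0.5126 0.0287 0.1667] tip px [317.1 145.7]
```

View pics/s4.png

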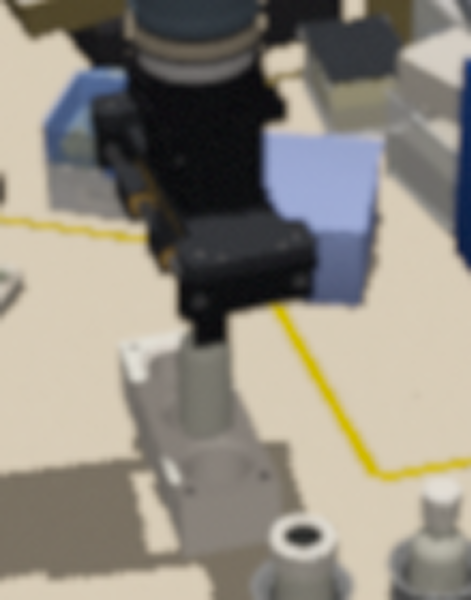

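```bash
python3 - <<'E'
from m import *
s=cam("side");o=robot.get_obs();z=o["position"][2]-.1105+.023
F=lambda x,y:(270+(x+.5)/4.2857-.5,70+(y+.5)/4.2857-.5)
print(o["position"],z)
for v in (424,430):print(onz(s,*F(205,v),z).round(4))
print(onz(s,*F(217,465),.046).round(4), proj(s,[*o["position"][:2],z]).round(1),F(205,428))
E
```

```text
[0.51432823 0.02832881 0.1682609 ] 0.0807609007005112
[0.5106 0.0268 0.0808]
[0.5087 0.0212 0.0808]
[0.5174 0.027  0.046 ] [318.6 167.9] (317.4501598338661, 169.48366661222204)
```

>>> move_arm(
  commands=[
    {"hand": 1.6,"travel": [-0.4,0,1.0],"twist": [0,0,0]},
    {"hand": 1.6,"travel": [0,0,1.0],"twist": [0,0,0]},
    {"hand": 1.6,"travel": [0,0,1.0],"twist": [0,0,0]},
    {"hand": 1.6,"travel": [0,0,1],"twist": [0,0,0]},
    {"hand": 1.6,"travel": [0,0,1],"twist": [0,0,0]},
  ],
)

```text
time: 5.87
position: [0.5195, 0.0286, 0.1187]
tool_rot: [0.0, 1.0, 0.0, -0.0]
ft_force: [-0.1, 1.5, -1.1]
grip_width: 0.0205
grip_force: 15.0
```

Force stays low at an expected foot height of about 31 mm, so it is inside the bore. Lowering the rest.

>>> move_arm(
  commands=[
    {"hand": 1.6,"travel": [0,0,0.7],"twist": [0,0,0]},
    {"hand": 1.6,"travel": [0,0,0.7],"twist": [0,0,0]},
    {"hand": 1.6,"travel": [0,0,0.4],"twist": [0,0,0]},
    {"hand": 1.6,"travel": [0,0,0],"twist": [0,0,0]},
  ],
)

```text
time: 6.2
position: [0.5191, 0.0286, 0.1004]
tool_rot: [-0.0, 1.0, 0.0, -0.001]
ft_force: [-1.4, -0.1, -1.1]
grip_width: 0.0206
grip_force: 15.0
```

>>> move_arm(
  commands=[
    {"hand": 5.4,"travel": [0,0,0.1],"twist": [0,0,0]},
    {"hand": 5.4,"travel": [0,0,0],"twist": [0,0,0]},
    {"hand": 5.4,"travel": [0,0,0],"twist": [0,0,0]},
    {"hand": 5.4,"travel": [0,0,0],"twist": [0,0,0]},
    {"hand": 5.4,"travel": [0,0,-1.5],"twist": [0,0,0]},
  ],
)

```text
time: 6.62
position: [0.5185, 0.0285, 0.1142]
tool_rot: [0.0, 1.0, 0.0, -0.002]
ft_force: [-0.6, -0.2, 0.3]
grip_width: 0.0459
grip_force: 0.0
```

>>> move_arm(
  commands=[
    {"hand": 5.4,"travel": [0,0,-2.5],"twist": [0,0,0]},
    {"hand": 5.4,"travel": [0,0,-2.5],"twist": [0,0,0]},
    {"hand": 5.4,"travel": [0,0,-2.5],"twist": [0,0,0]},
    {"hand": 5.4,"travel": [-0.6,-2,-1],"twist": [0,0,0]},
    {"hand": 5.4,"travel": [-0.8,-3.5,0],"twist": [0,0,0]},
  ],
)

```text
time: 7.03
position: [0.535, -0.0248, 0.2041]
tool_rot: [-0.002, 1.0, -0.0, 0.003]
ft_force: [1.5, 0.1, -0.8]
grip_width: 0.0539
grip_force: 0.0
```

>>> move_arm(
  commands=[
    {"hand": 5.4,"travel": [-0.8,-3.5,0],"twist": [0,0,0]},
    {"hand": 5.4,"travel": [-0.8,-3.5,0],"twist": [0,0,0]},
    {"hand": 5.4,"travel": [-0.8,-3.5,0],"twist": [0,0,0]},
    {"hand": 5.4,"travel": [-0.8,-3.5,0],"twist": [0,0,0]},
    {"hand": 5.4,"travel": [-0.8,-3.5,0],"twist": [0,0,0]},
  ],
)

```text
time: 7.45
position: [0.574, -0.2034, 0.2011]
tool_rot: [0.0, 1.0, -0.0, 0.0]
ft_force: [-0.3, 0.4, -0.3]
grip_width: 0.054
grip_force: 0.0
```

>>> move_arm(
  commands=[
    {"hand": 5.4,"travel": [-0.8,-3.5,0],"twist": [0,0,0]},
    {"hand": 5.4,"travel": [0,-2.5,0],"twist": [0,0,0]},
    {"hand": 5.4,"travel": [0,0,0],"twist": [0,0,0]},
    {"hand": 5.4,"travel": [0,0,0],"twist": [0,0,0]},
  ],
)

```text
time: 7.78
position: [0.5816, -0.2632, 0.2005]
tool_rot: [0.001, 1.0, -0.0, 0.0]
ft_force: [-0.6, -0.4, -0.3]
grip_width: 0.0542
grip_force: 0.0
```

```bash
python3 crop.py side 290 90 130 140 4.2857 pics/s5.png
```

```text
7.8333 [ 0.5813 -0.2616  0.2004] tip px [390.5 201.1]
```

View pics/s5.png

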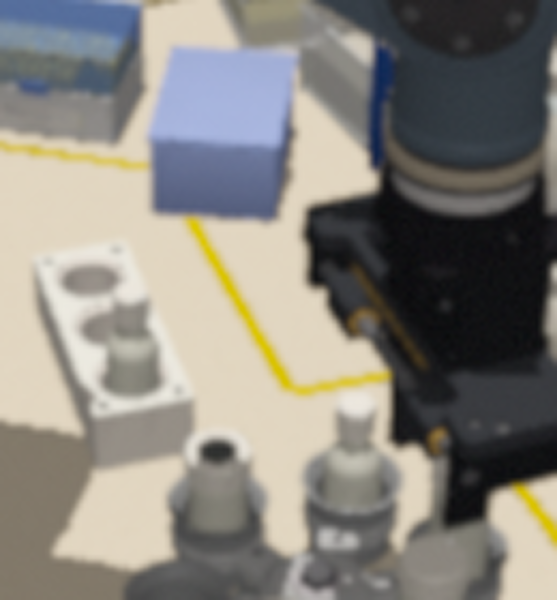

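The neck bottle stands in the rack bore nearest the rotor (crop 130,360). The open jaws are above the tall bottle in B.

>>> move_arm(
  commands=[
    {"hand": 5.4,"travel": [0,-0.2,2],"twist": [0,0,0]},
    {"hand": 5.4,"travel": [0,0,2],"twist": [0,0,0]},
    {"hand": 5.4,"travel": [0,0,2],"twist": [0,0,0]},
    {"hand": 5.4,"travel": [0,0,1.9],"twist": [0,0,0]},
    {"hand": 5.4,"travel": [0,0,0],"twist": [0,0,0]},
  ],
)

```text
time: 8.25
position: [0.5792, -0.26, 0.1179]
tool_rot: [-0.001, 1.0, 0.003, -0.004]
ft_force: [-0.9, 0.7, -0.3]
grip_width: 0.0541
grip_force: 0.0
```

>>> move_arm(
  commands=[
    {"hand": 3,"travel": [0,0,0],"twist": [0,0,0]},
    {"hand": 3,"travel": [0,0,0],"twist": [0,0,0]},
    {"hand": 3,"travel": [0,0,0],"twist": [0,0,0]},
    {"hand": 3,"travel": [0,0,0],"twist": [0,0,0]},
    {"hand": 3,"travel": [0,0,0],"twist": [0,0,0]},
  ],
)

```text
time: 8.67
position: [0.5827, -0.264, 0.1231]
tool_rot: [-0.0, 1.0, -0.001, 0.001]
ft_force: [-0.5, -0.4, 3.6]
grip_width: 0.0349
grip_force: 15.0
```

>>> move_arm(
  commands=[
    {"hand": 3,"travel": [0,0,-1],"twist": [0,0,0]},
    {"hand": 3,"travel": [0,0,-2.5],"twist": [0,0,0]},
    {"hand": 3,"travel": [0,0,-2.5],"twist": [0,0,0]},
    {"hand": 3,"travel": [0,0,-2.5],"twist": [0,0,0]},
    {"hand": 3,"travel": [0,0,-2.5],"twist": [0,0,0]},
  ],
)

```text
time: 9.08
position: [0.5815, -0.2634, 0.2332]
tool_rot: [0.0, 1.0, 0.0, -0.0]
ft_force: [0.8, 0.1, -0.7]
grip_width: 0.0352
grip_force: 15.0
```

>>> move_arm(
  commands=[
    {"hand": 3,"travel": [1.8,1.2,0],"twist": [0,0,0]},
    {"hand": 3,"travel": [2.8,2.1,0],"twist": [0,0,0]},
    {"hand": 3,"travel": [2.8,2.1,0],"twist": [0,0,0]},
    {"hand": 3,"travel": [2.4,1.8,0],"twist": [0,0,0]},
    {"hand": 3,"travel": [1.3,1,0],"twist": [0,0,0]},
  ],
)

```text
time: 9.5
position: [0.4669, -0.1786, 0.2318]
tool_rot: [-0.0, 1.0, 0.001, -0.002]
ft_force: [0.1, -0.7, -0.8]
grip_width: 0.0348
grip_force: 15.0
```

>>> move_arm(
  commands=[
    {"hand": 3,"travel": [0,0,0],"twist": [0,0,0]},
    {"hand": 3,"travel": [0,0,0],"twist": [0,0,0]},
  ],
)

```text
time: 9.67
position: [0.4707, -0.1814, 0.2325]
tool_rot: [-0.0, 1.0, -0.0, 0.001]
ft_force: [-0.2, -0.6, -0.9]
grip_width: 0.0348
grip_force: 15.0
```

```bash
python3 crop.py side 290 100 130 140 4.2857 pics/s6.png
```

```text
9.7167 [ 0.4718 -0.1823  0.2325] tip px [329.3 178.8]
```

View pics/s6.png

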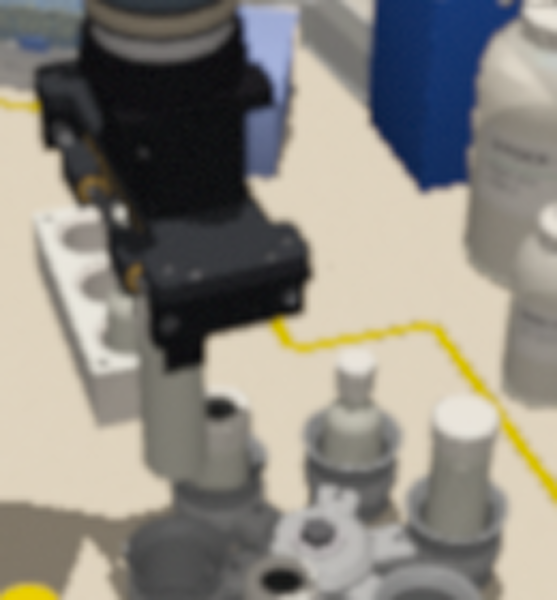

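The tall bottle hangs at crop (175,420), in line with empty pocket D (178,560). Lowering it.

>>> move_arm(
  commands=[
    {"hand": 3,"travel": [0,0,1.5],"twist": [0,0,0]},
    {"hand": 3,"travel": [0,0,2],"twist": [0,0,0]},
    {"hand": 3,"travel": [0,0,1.5],"twist": [0,0,0]},
    {"hand": 3,"travel": [0,0,1],"twist": [0,0,0]},
    {"hand": 3,"travel": [0,0,1],"twist": [0,0,0]},
  ],
)

```text
time: 10.13
position: [0.4724, -0.183, 0.1608]
tool_rot: [0.0, 1.0, -0.0, 0.001]
ft_force: [-0.7, -0.6, -0.8]
grip_width: 0.0347
grip_force: 15.0
```

>>> move_arm(
  commands=[
    {"hand": 3,"travel": [0,0,1],"twist": [0,0,0]},
    {"hand": 3,"travel": [0,0,0],"twist": [0,0,0]},
  ],
)

```text
time: 10.3
position: [0.471, -0.182, 0.1498]
tool_rot: [0.0, 1.0, 0.001, -0.001]
ft_force: [0.0, 0.3, -1.4]
grip_width: 0.0353
grip_force: 15.0
```

Foot is at about 50 mm, inside the mouth with no force. Continuing down 2.6 cm, then release.

>>> move_arm(
  commands=[
    {"hand": 3,"travel": [0,0,1],"twist": [0,0,0]},
    {"hand": 3,"travel": [0,0,1],"twist": [0,0,0]},
    {"hand": 3,"travel": [0,0,0.6],"twist": [0,0,0]},
    {"hand": 3,"travel": [0,0,0],"twist": [0,0,0]},
  ],
)

```text
time: 10.63
position: [0.4701, -0.1811, 0.1241]
tool_rot: [-0.0, 1.0, 0.001, -0.001]
ft_force: [-0.8, -0.2, -1.9]
grip_width: 0.0351
grip_force: 15.0
```

>>> move_arm(
  commands=[
    {"hand": 5.4,"travel": [0,0,0.1],"twist": [0,0,0]},
    {"hand": 5.4,"travel": [0,0,0],"twist": [0,0,0]},
    {"hand": 5.4,"travel": [0,0,0],"twist": [0,0,0]},
    {"hand": 5.4,"travel": [0,0,0],"twist": [0,0,0]},
    {"hand": 5.4,"travel": [0,0,-1.5],"twist": [0,0,0]},
  ],
)

```text
time: 11.05
position: [0.4696, -0.1808, 0.1382]
tool_rot: [0.0, 1.0, 0.001, -0.002]
ft_force: [0.2, 0.9, 0.2]
grip_width: 0.0527
grip_force: 0.0
```

>>> move_arm(
  commands=[
    {"hand": 5.4,"travel": [0,0,-2.5],"twist": [0,0,0]},
    {"hand": 5.4,"travel": [0,0,-2.5],"twist": [0,0,0]},
    {"hand": 5.4,"travel": [-0.5,-1.5,-1.5],"twist": [0,0,0]},
    {"hand": 5.4,"travel": [-1.3,-3,0],"twist": [0,0,0]},
    {"hand": 5.4,"travel": [-1.3,-2.9,0],"twist": [0,0,0]},
  ],
)

```text
time: 11.47
position: [0.5027, -0.2561, 0.2068]
tool_rot: [-0.001, 1.0, -0.001, 0.002]
ft_force: [0.7, 0.4, 0.3]
grip_width: 0.0541
grip_force: 0.0
```

>>> move_arm(
  commands=[
    {"hand": 5.4,"travel": [0,0,0],"twist": [0,0,0]},
    {"hand": 5.4,"travel": [0,0,0],"twist": [0,0,0]},
  ],
)

```text
time: 11.63
position: [0.5025, -0.2571, 0.205]
tool_rot: [0.001, 1.0, -0.001, 0.001]
ft_force: [-0.4, 0.7, -0.2]
grip_width: 0.0539
grip_force: 0.0
```

```bash
python3 crop.py side 290 120 130 140 4.2857 pics/s7.png
```

```text
11.6833 [ 0.5014 -0.2555  0.2045] tip px [354.5 206.8]
```

View pics/s7.png

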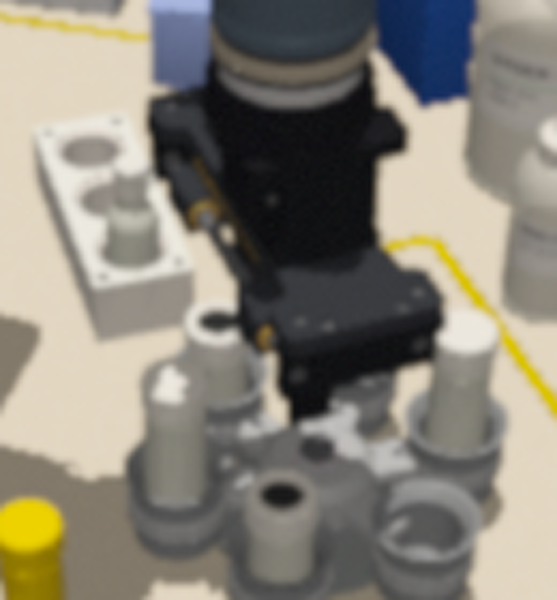

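The tall bottle sits in D (crop 172,460). Pocket B is empty (428,530), and the jaws are over the squat jar in C (280,500).

>>> move_arm(
  commands=[
    {"hand": 5.4,"travel": [0,0,2],"twist": [0,0,0]},
    {"hand": 5.4,"travel": [0,0,2.5],"twist": [0,0,0]},
    {"hand": 5.4,"travel": [0,0,2.5],"twist": [0,0,0]},
    {"hand": 5.4,"travel": [0,0,2],"twist": [0,0,0]},
    {"hand": 5.4,"travel": [0,0,1],"twist": [0,0,0]},
  ],
)

```text
time: 12.1
position: [0.4997, -0.2529, 0.1021]
tool_rot: [-0.0, 1.0, 0.002, -0.002]
ft_force: [-0.5, 0.2, -0.2]
grip_width: 0.0541
grip_force: 0.0
```

>>> move_arm(
  commands=[
    {"hand": 5.4,"travel": [0,0,0.9],"twist": [0,0,0]},
    {"hand": 5.4,"travel": [0,0,0],"twist": [0,0,0]},
  ],
)

```text
time: 12.27
position: [0.5009, -0.2543, 0.0942]
tool_rot: [-0.0, 1.0, 0.001, -0.001]
ft_force: [-0.2, -0.1, 0.6]
grip_width: 0.054
grip_force: 0.0
```

>>> move_arm(
  commands=[
    {"hand": 3.2,"travel": [0,0,0],"twist": [0,0,0]},
    {"hand": 3.2,"travel": [0,0,0],"twist": [0,0,0]},
    {"hand": 3.2,"travel": [0,0,0],"twist": [0,0,0]},
    {"hand": 3.2,"travel": [0,0,0],"twist": [0,0,0]},
    {"hand": 3.2,"travel": [0,0,0],"twist": [0,0,0]},
  ],
)

```text
time: 12.68
position: [0.5025, -0.256, 0.0966]
tool_rot: [-0.0, 1.0, -0.001, 0.001]
ft_force: [-0.3, 0.2, 3.9]
grip_width: 0.0372
grip_force: 15.0
```

>>> move_arm(
  commands=[
    {"hand": 3.2,"travel": [0,0,-1],"twist": [0,0,0]},
    {"hand": 3.2,"travel": [0,0,-2],"twist": [0,0,0]},
    {"hand": 3.2,"travel": [0,0,-2.5],"twist": [0,0,0]},
    {"hand": 3.2,"travel": [0,0,-2.5],"twist": [0,0,0]},
    {"hand": 3.2,"travel": [-1,-0.1,0],"twist": [0,0,0]},
  ],
)

```text
time: 13.1
position: [0.5128, -0.2578, 0.1806]
tool_rot: [0.0, 1.0, -0.002, 0.003]
ft_force: [1.2, 0.4, -0.4]
grip_width: 0.0368
grip_force: 15.0
```

>>> move_arm(
  commands=[
    {"hand": 3.2,"travel": [-2.5,-0.3,0],"twist": [0,0,0]},
    {"hand": 3.2,"travel": [-2.5,-0.3,0],"twist": [0,0,0]},
    {"hand": 3.2,"travel": [-1.9,-0.3,0],"twist": [0,0,0]},
    {"hand": 3.2,"travel": [0,0,0],"twist": [0,0,0]},
    {"hand": 3.2,"travel": [0,0,0],"twist": [0,0,0]},
  ],
)

```text
time: 13.52
position: [0.5812, -0.2653, 0.1749]
tool_rot: [-0.001, 1.0, 0.0, -0.0]
ft_force: [0.4, 0.6, -0.8]
grip_width: 0.0367
grip_force: 15.0
```

```bash
python3 crop.py side 290 120 130 140 4.2857 pics/s8.png
```

```text
13.5667 [ 0.58   -0.2649  0.1748] tip px [389.8 211. ]
```

View pics/s8.png

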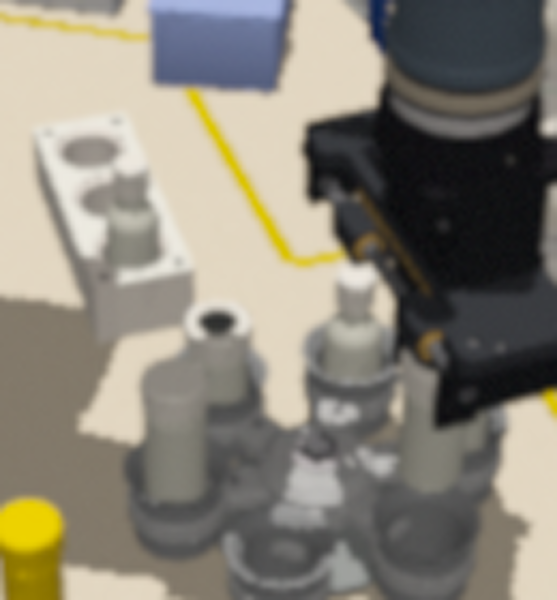

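The squat jar is at crop x≈435 and pocket B is centred at ≈428. I'll shift −2 mm in x while lowering.

>>> move_arm(
  commands=[
    {"hand": 3.2,"travel": [0.2,0,1],"twist": [0,0,0]},
    {"hand": 3.2,"travel": [0,0,1],"twist": [0,0,0]},
    {"hand": 3.2,"travel": [0,0,1],"twist": [0,0,0]},
    {"hand": 3.2,"travel": [0,0,1],"twist": [0,0,0]},
    {"hand": 3.2,"travel": [0,0,1],"twist": [0,0,0]},
  ],
)

```text
time: 13.98
position: [0.5785, -0.2655, 0.1242]
tool_rot: [0.0, 1.0, 0.0, -0.0]
ft_force: [0.7, -0.9, 0.4]
grip_width: 0.0371
grip_force: 15.0
```

>>> move_arm(
  commands=[
    {"hand": 3.2,"travel": [0,0,1],"twist": [0,0,0]},
    {"hand": 3.2,"travel": [0,0,1],"twist": [0,0,0]},
    {"hand": 3.2,"travel": [0,0,0.7],"twist": [0,0,0]},
    {"hand": 3.2,"travel": [0,0,0],"twist": [0,0,0]},
  ],
)

```text
time: 14.32
position: [0.5785, -0.2653, 0.097]
tool_rot: [-0.0, 1.0, 0.001, -0.001]
ft_force: [0.5, 0.4, -1.3]
grip_width: 0.0373
grip_force: 15.0
```

>>> move_arm(
  commands=[
    {"hand": 5.4,"travel": [0,0,0],"twist": [0,0,0]},
    {"hand": 5.4,"travel": [0,0,0],"twist": [0,0,0]},
    {"hand": 5.4,"travel": [0,0,0],"twist": [0,0,0]},
    {"hand": 5.4,"travel": [0,0,0],"twist": [0,0,0]},
    {"hand": 5.4,"travel": [0,0,-2],"twist": [0,0,0]},
  ],
)

```text
time: 14.73
position: [0.5765, -0.2641, 0.1156]
tool_rot: [-0.0, 1.0, 0.002, -0.003]
ft_force: [0.0, 0.8, 0.4]
grip_width: 0.053
grip_force: 0.0
```

>>> move_arm(
  commands=[
    {"hand": 4.8,"travel": [0,0,-3],"twist": [0,0,0]},
    {"hand": 4.8,"travel": [0,0,-3],"twist": [0,0,0]},
    {"hand": 4.8,"travel": [0.5,1.4,-2],"twist": [0,0,0]},
    {"hand": 4.8,"travel": [0.6,3.3,0],"twist": [0,0,0]},
    {"hand": 4.8,"travel": [0.7,3.5,0],"twist": [0,0,0]},
  ],
)

```text
time: 15.15
position: [0.5622, -0.1849, 0.2011]
tool_rot: [0.001, 1.0, -0.002, 0.003]
ft_force: [0.3, -0.0, -0.9]
grip_width: 0.0479
grip_force: 0.0
```

>>> move_arm(
  commands=[
    {"hand": 4.8,"travel": [0.7,3.5,0],"twist": [0,0,0]},
    {"hand": 4.8,"travel": [0.7,3.5,0],"twist": [0,0,0]},
    {"hand": 4.8,"travel": [0.7,3.5,0],"twist": [0,0,0]},
    {"hand": 4.8,"travel": [0.7,3.5,0],"twist": [0,0,0]},
    {"hand": 4.8,"travel": [0.7,3.5,0],"twist": [0,0,0]},
  ],
)

```text
time: 15.57
position: [0.5253, -0.007, 0.1991]
tool_rot: [0.0, 1.0, -0.0, 0.0]
ft_force: [-0.2, 0.6, -0.1]
grip_width: 0.048
grip_force: 0.0
```

>>> move_arm(
  commands=[
    {"hand": 4.8,"travel": [0.6,2.6,0],"twist": [0,0,0]},
    {"hand": 4.8,"travel": [0,1.1,0],"twist": [0,0,0]},
    {"hand": 4.8,"travel": [0,0,0],"twist": [0,0,0]},
    {"hand": 4.8,"travel": [0,0,0],"twist": [0,0,0]},
  ],
)

```text
time: 15.9
position: [0.5206, 0.0282, 0.199]
tool_rot: [-0.001, 1.0, -0.001, 0.001]
ft_force: [-1.1, -0.9, 0.9]
grip_width: 0.0479
grip_force: 0.0
```

>>> move_arm(
  commands=[
    {"hand": 4.8,"travel": [0.1,0,2],"twist": [0,0,0]},
    {"hand": 4.8,"travel": [0,0,2.5],"twist": [0,0,0]},
    {"hand": 4.8,"travel": [0,0,2.5],"twist": [0,0,0]},
    {"hand": 4.8,"travel": [0,0,1.9],"twist": [0,0,0]},
    {"hand": 4.8,"travel": [0,0,1],"twist": [0,0,0]},
  ],
)

```text
time: 16.32
position: [0.5186, 0.0265, 0.0974]
tool_rot: [0.001, 1.0, -0.0, -0.001]
ft_force: [0.5, -0.5, 0.4]
grip_width: 0.0484
grip_force: 0.0
```

>>> move_arm(
  commands=[
    {"hand": 4.8,"travel": [0,0,0],"twist": [0,0,0]},
    {"hand": 1.6,"travel": [0,0,0],"twist": [0,0,0]},
    {"hand": 1.6,"travel": [0,0,0],"twist": [0,0,0]},
    {"hand": 1.6,"travel": [0,0,0],"twist": [0,0,0]},
    {"hand": 1.6,"travel": [0,0,0],"twist": [0,0,0]},
  ],
)

```text
time: 16.73
position: [0.5197, 0.0282, 0.1007]
tool_rot: [-0.0, 1.0, -0.0, 0.001]
ft_force: [-0.6, 0.1, -0.3]
grip_width: 0.029
grip_force: 0.0
```

>>> move_arm(
  commands=[
    {"hand": 1.6,"travel": [0,0,0],"twist": [0,0,0]},
    {"hand": 1.6,"travel": [0,0,0],"twist": [0,0,0]},
    {"hand": 1.6,"travel": [0,0,0],"twist": [0,0,0]},
  ],
)

```text
time: 16.98
position: [0.5194, 0.0285, 0.1003]
tool_rot: [-0.0, 1.0, -0.0, 0.001]
ft_force: [-0.7, -0.0, 5.2]
grip_width: 0.021
grip_force: 15.0
```

>>> move_arm(
  commands=[
    {"hand": 1.6,"travel": [0,0,-1],"twist": [0,0,0]},
    {"hand": 1.6,"travel": [0,0,-2.5],"twist": [0,0,0]},
    {"hand": 1.6,"travel": [0,0,-3],"twist": [0,0,0]},
    {"hand": 1.6,"travel": [0,0,-3],"twist": [0,0,0]},
    {"hand": 1.6,"travel": [0,0,-2.5],"twist": [0,0,0]},
  ],
)

```text
time: 17.4
position: [0.5187, 0.0285, 0.2217]
tool_rot: [-0.0, 1.0, -0.0, 0.0]
ft_force: [-0.0, -0.1, -0.9]
grip_width: 0.0206
grip_force: 15.0
```

>>> move_arm(
  commands=[
    {"hand": 1.6,"travel": [0,0,-1.8],"twist": [0,0,0]},
    {"hand": 1.6,"travel": [0.2,-2,0],"twist": [0,0,0]},
    {"hand": 1.6,"travel": [0.2,-3,0],"twist": [0,0,0]},
    {"hand": 1.6,"travel": [0.2,-3.3,0],"twist": [0,0,0]},
    {"hand": 1.6,"travel": [0.2,-3.3,0],"twist": [0,0,0]},
  ],
)

```text
time: 17.82
position: [0.5102, -0.0881, 0.2382]
tool_rot: [-0.001, 1.0, -0.0, 0.0]
ft_force: [0.7, -0.8, -0.4]
grip_width: 0.021
grip_force: 15.0
```

>>> move_arm(
  commands=[
    {"hand": 1.6,"travel": [0.2,-3.3,0],"twist": [0,0,0]},
    {"hand": 1.6,"travel": [0.2,-3.3,0],"twist": [0,0,0]},
    {"hand": 1.6,"travel": [0.2,-3.3,0],"twist": [0,0,0]},
    {"hand": 1.6,"travel": [0.2,-3.3,0],"twist": [0,0,0]},
    {"hand": 1.6,"travel": [0.2,-2,0],"twist": [0,0,0]},
  ],
)

```text
time: 18.23
position: [0.5005, -0.2429, 0.238]
tool_rot: [0.001, 1.0, -0.001, 0.0]
ft_force: [0.4, 0.8, -0.2]
grip_width: 0.0207
grip_force: 15.0
```

>>> move_arm(
  commands=[
    {"hand": 1.6,"travel": [0,-1.5,0],"twist": [0,0,0]},
    {"hand": 1.6,"travel": [0,0,0],"twist": [0,0,0]},
    {"hand": 1.6,"travel": [0,0,0],"twist": [0,0,0]},
  ],
)

```text
time: 18.48
position: [0.5005, -0.2543, 0.2374]
tool_rot: [0.001, 1.0, 0.001, -0.0]
ft_force: [0.7, 0.3, -0.9]
grip_width: 0.0207
grip_force: 15.0
```

```bash
python3 crop.py side 290 120 130 140 4.2857 pics/s9.png
```

```text
18.5333 [ 0.5005 -0.2533  0.2374] tip px [353.9 194.5]
```

View pics/s9.png

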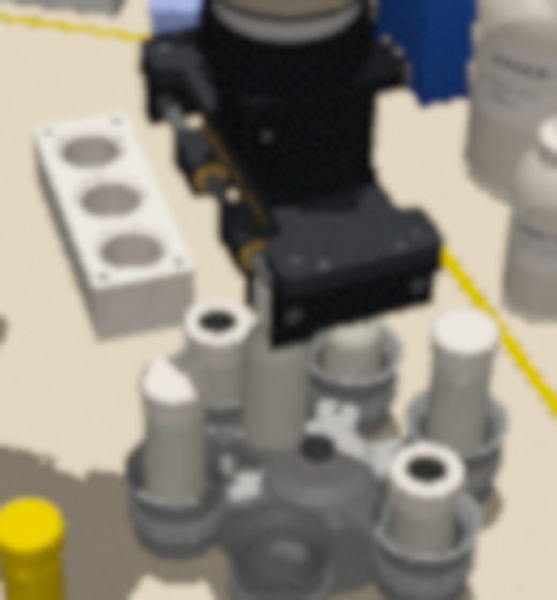

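The squat jar stands in B (crop 427,500). The neck bottle at x≈276 hangs over empty pocket C (280,545). Lowering with a 1 mm correction.

>>> move_arm(
  commands=[
    {"hand": 1.6,"travel": [-0.1,-0.1,1.5],"twist": [0,0,0]},
    {"hand": 1.6,"travel": [0,0,2],"twist": [0,0,0]},
    {"hand": 1.6,"travel": [0,0,2],"twist": [0,0,0]},
    {"hand": 1.6,"travel": [0,0,1.5],"twist": [0,0,0]},
    {"hand": 1.6,"travel": [0,0,1],"twist": [0,0,0]},
  ],
)

```text
time: 18.95
position: [0.5011, -0.2528, 0.156]
tool_rot: [-0.001, 1.0, 0.001, -0.001]
ft_force: [0.5, 0.6, -1.6]
grip_width: 0.0209
grip_force: 15.0
```

>>> move_arm(
  commands=[
    {"hand": 1.6,"travel": [0,0,1],"twist": [0,0,0]},
    {"hand": 1.6,"travel": [0,0,1],"twist": [0,0,0]},
    {"hand": 1.6,"travel": [0,0,0],"twist": [0,0,0]},
  ],
)

```text
time: 19.2
position: [0.5014, -0.2546, 0.136]
tool_rot: [-0.0, 1.0, 0.001, -0.001]
ft_force: [0.4, 0.7, -1.4]
grip_width: 0.0209
grip_force: 15.0
```

>>> move_arm(
  commands=[
    {"hand": 1.6,"travel": [0,0,1],"twist": [0,0,0]},
    {"hand": 1.6,"travel": [0,0,1],"twist": [0,0,0]},
    {"hand": 1.6,"travel": [0,0,0.4],"twist": [0,0,0]},
    {"hand": 1.6,"travel": [0,0,0],"twist": [0,0,0]},
  ],
)

```text
time: 19.53
position: [0.5015, -0.2553, 0.1124]
tool_rot: [0.0, 1.0, 0.001, -0.001]
ft_force: [0.1, 0.3, -1.2]
grip_width: 0.0205
grip_force: 15.0
```

>>> move_arm(
  commands=[
    {"hand": 4.8,"travel": [0,0,0],"twist": [0,0,0]},
    {"hand": 4.8,"travel": [0,0,0],"twist": [0,0,0]},
    {"hand": 4.8,"travel": [0,0,0],"twist": [0,0,0]},
    {"hand": 4.8,"travel": [0,0,0],"twist": [0,0,0]},
    {"hand": 4.8,"travel": [0,0,-2],"twist": [0,0,0]},
  ],
)

```text
time: 19.95
position: [0.4999, -0.2542, 0.1311]
tool_rot: [0.0, 1.0, 0.002, -0.003]
ft_force: [0.5, 0.6, -0.0]
grip_width: 0.0446
grip_force: 0.0
```

>>> move_arm(
  commands=[
    {"hand": 4.8,"travel": [0,0,-3],"twist": [0,0,0]},
    {"hand": 4.8,"travel": [0,0,-3],"twist": [0,0,0]},
    {"hand": 4.8,"travel": [0,0,-3],"twist": [0,0,0]},
    {"hand": 4.8,"travel": [0,3,-2],"twist": [0,0,0]},
    {"hand": 4.8,"travel": [0,4,0],"twist": [0,0,0]},
  ],
)

```text
time: 20.37
position: [0.5053, -0.1894, 0.2488]
tool_rot: [0.002, 1.0, -0.004, 0.006]
ft_force: [1.6, -0.6, 0.2]
grip_width: 0.0481
grip_force: 0.0
```

>>> move_arm(
  commands=[
    {"hand": 4.8,"travel": [0,4,0],"twist": [0,0,0]},
    {"hand": 4.8,"travel": [0,4,0],"twist": [0,0,0]},
    {"hand": 4.8,"travel": [0,4,0],"twist": [0,0,0]},
    {"hand": 4.8,"travel": [0,4,0],"twist": [0,0,0]},
    {"hand": 4.8,"travel": [0,4,0],"twist": [0,0,0]},
  ],
)

```text
time: 20.78
position: [0.5014, 0.0162, 0.2441]
tool_rot: [0.0, 1.0, -0.0, 0.0]
ft_force: [0.7, 0.0, -0.2]
grip_width: 0.0482
grip_force: 0.0
```

>>> move_arm(
  commands=[
    {"hand": 4.8,"travel": [0,4,0],"twist": [0,0,0]},
    {"hand": 4.8,"travel": [0,4,0],"twist": [0,0,0]},
    {"hand": 4.8,"travel": [0,0,0],"twist": [0,0,0]},
    {"hand": 4.8,"travel": [0,0,0],"twist": [0,0,0]},
  ],
)

```text
time: 21.12
position: [0.5013, 0.0965, 0.2439]
tool_rot: [-0.003, 1.0, -0.0, 0.0]
ft_force: [0.3, -0.2, -0.8]
grip_width: 0.0479
grip_force: 0.0
```

```bash
python3 - <<'E'
from m import *
s,t=cam("side"),cam("top")
f=lambda c,x,y,w,h,k:cv2.resize(c["frame"][y:y+h,x:x+w,::-1],None,fx=k,fy=k,interpolation=cv2.INTER_CUBIC)
a=f(s,300,160,120,120,3.3);b=f(t,320,140,80,80,4.95)
cv2.imwrite("pics/end.png",np.hstack([a,b]))
E
```

```text
(no output)
```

View pics/end.png

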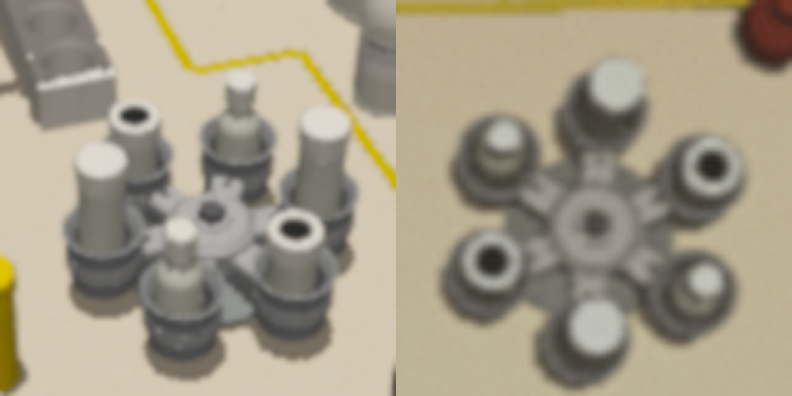

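Both views show all six vessels upright and fully down, with like kinds opposite: tall A–D, squat B–E, neck C–F. The arm is clear, so I'm handing in.

```bash
python3 -c "
from rig import robot
print(robot.hand_in())"
```

```text
the job is handed in; nothing more can be done
None
```

The rotor is rebalanced and handed in: all six vessels look upright and fully down in both camera views, like kinds face each other across the hub, and the last reading before hand-in was 21 s (limit 88 s); no verdict was returned.

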